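Set the joint spacer and hold the raised tile flush

TASK

On the griddle counter's terracotta tile patch the middle tile stands proud. Slide the wooden spacer upright, all the way down, into the one joint beside that tile that is wide enough for it (never force it into a narrow one) and let go of it; then press the raised tile down flush with its neighbours with your fingertips, firmly but without pounding it. Leave everything else where it is, and finish while still holding the tile pressed flush.

Things in the scene. Friction and masses are not known exactly. Their poses are not given: they have to be found in the camera images.
- bed: tile patch: a fixed flat bed 270 x 270 x 6 mm carrying a 3 x 3 grid of terracotta tiles at 88 mm pitch, the rows along its x and y; all tiles are 25 mm thick, so the fixed tiles' tops lie 31 mm above the counter, and the bottoms of the joints between them 6 mm above it. Origin: centre of its underside, on the counter, right below the middle tile. The four corner tiles (80 mm square) belong to it.
- tile_small: fixed terracotta tile, smaller than the others: 60 x 60 x 25 mm. It is centred in one of the four places next to the middle tile (which one changes), so that the joint between it and the middle tile is 18 mm wide (the other joints beside the middle tile are 8 mm). Origin: centre of its underside. Axes parallel to the bed's.
- tile_a: fixed full-size terracotta tile 80 x 80 x 25 mm in one of the four places next to the middle tile (which one changes), 8 mm joint between them. Origin: centre of its underside.
- tile_b: fixed full-size terracotta tile 80 x 80 x 25 mm in one of the four places next to the middle tile (which one changes), 8 mm joint between them. Origin: centre of its underside.
- tile_c: fixed full-size terracotta tile 80 x 80 x 25 mm in one of the four places next to the middle tile (which one changes), 8 mm joint between them. Origin: centre of its underside.
- loose_tile_top (a point): centre of the top face of the middle tile, 80 x 80 x 25 mm, which stands 8 mm proud of its neighbours on a springy bed and can only move straight down and up
- loose_tile (a joint): how far the middle tile is pressed down, m: 0 = raised (top 39 mm above the counter), 0.008 = flush with its neighbours (top 31 mm above it), where it meets a hard stop. It springs back up when let go: about 3 N starts it moving, about 10.5 N brings it flush.
- spacer_center (a point): centre of the spacer, a plain hardwood slab standing upright on the counter on its narrow edge: 14 mm thick (its x), 46 mm long (its y), 65 mm tall (its z), about 40 g; the lowest 6 mm of the two broad faces are bevelled to a foot 10 mm thick. This point is half-way up, 32.5 mm above its foot. Standing fully down in a joint, its top is 71 mm above the counter.
- spacer_foot (a point): middle of the spacer's underside; 6 mm above the counter when it stands fully down in a joint
- jar: lidded glass jar, 80 mm wide, 110 mm tall; loose, to be left alone. Origin: centre of its underside.
- basin: round blue enamel basin, 240 mm wide, 85 mm high; loose, to be left alone. Origin: centre of its underside.
- tumbler: open steel tumbler, 68 mm wide, 90 mm high; loose, to be left alone. Origin: centre of its underside.
- scraper: flat steel griddle scraper with a wooden handle, lying along its own x, about 270 mm long, at most 18 mm high; loose, to be left alone. Origin: centre of its underside where handle and blade meet.
- spare_tile: a spare terracotta tile 80 x 80 x 25 mm lying on the counter away from the patch; loose, to be left alone. Origin: centre of its underside.
- tawa: blackened flat round griddle pan, 290 mm wide, lying on the gas ring, about 91 mm above the counter; loose, to be left alone. Origin: centre of its underside.
Not all that is in view belongs to the job. What is meant by the part that bears spacer_center is not pink, and is the smaller of those in its own colour.

How it is judged:
By the outcome, as a careful person would: the job done as asked, in the order asked, and still so for the second after the job is handed in, while the arm keeps its last pose, push and grip.
It also fails if it takes over 45 s, if anything falls off the work surface, if the arm or the gripper's body presses on something with over 40 N, if the wrist force passes 120 N, or if a joint passes its speed limit or range.

ROBOT

A 6-joint arm with a two-finger parallel gripper is mounted at the origin on the work surface. World frame = base frame: x ahead of the robot, y to its left, z up, the work surface at z = 0. Lengths are in m, angles in rad, forces in N, time in s.
With the tool pointing down it reaches from about 0.275 to 0.725 m from the base axis. Payload 5.6 kg.
Tool frame: the origin (TCP) lies at the centre of the arm's flange, where the gripper is bolted on; the fingertips stand 173 mm ahead of it and the grasp point (between the pads) lies hold_point_z ahead of it (hold_point_z is the distance from the TCP to the grasp point, in m); z points along the fingers, x is the direction in which the jaws open and shut, and the axes are right-handed (so a half turn about z gives the same grasp; the last joint's range is limited). The gripper opens to 85 mm and grips with 20 to 120 N. Pads are 22 mm wide; open, the fingers measure 114 mm over their backs; the gripper's body (76 mm by 85 mm) begins 54 mm behind the grasp point. The pads swing forward as they close: fully open they stand 13 mm farther back than shut.
Start: joints at [-0.838, 0.255, 0.108, 0, -1.424, -0.285], TCP at [0.238, -0.496, 0.405] pointing down, gripper open.
Joint ranges: [-2.95, 2.95], [-1.21, 1.97], [-1.09, 1.5], [-2.87, 1.71], [-2.94, -0.07], [-3.05, 3.05]. Speed limits (rad/s): [2.57, 2.57, 3.14, 3.14, 3.14, 3.14].

INTERFACE

Orientations are given as a 3x3 rotation matrix whose columns are the frame's x, y, z axes.
In Python, from rig import read_state, get_image, close_job, hold_point_z gives the robot as it stands.
- The arm moves only by the shell command python3 -m inch 'ROWS' [OPENING]. ROWS is JSON, a list of rows, each an object with "dp": the shift along the world's x, y, z in cm, a list of three; "rotation": the turn, a rotation vector about the world's x, y, z in degrees, a list of three. In form: [{"dp": [tx, ty, tz], "rotation": [rx, ry, rz]}, ...]. A call has 1 to 10 rows; each row shifts and turns the commanded pose from where the row before left it; what a row does not reach is not made up. A row lasts 1/10 s, in which the tool goes at most 50 mm and 8.59 degrees, less where a joint would pass 70% of its speed; a pose out of reach is approached as far as the arm can. A call with a gripper value outside its range is refused whole. OPENING is the finger opening in cm, from 0 to 8.54, set as the call begins (- or left out, the last holds). The fingers move at their own pace and stop on an object; the grip force is fixed at half the most. Time passes only in rows, so rows that do not move let the fingers close. It gives the time, the measured TCP pose, the force and the opening at its end, in the units of the state.
- read_state(): the state, without advancing time (a new reading comes with each control period).
- get_image(name): name is "scene" or "side" or "wrist"; returns a dict with "pixels" (480x640x3 uint8, red, green, blue), "z_map" (480x640 float32, m along the optical axis (not along the pixel's ray), 0 where there is no reading), "K" (3x3 intrinsics, pixels), "k1" (the pictures are not rectified: a ray, as slopes to the right and down, at radius r is drawn at 1 + k1 r^2 times it, then the intrinsics apply), "position" and "attitude" of the camera in the world. Camera axes: x right, y down, z forward; pixel columns grow to the right and rows downward; lengths in m; the calibration is good to about 2 mm. A picture is of the moment at which its call begins.
- close_job(): hands the job in, once; it reports no verdict.
The state is a dict: "time": time; "qpos": joint angles; "dq": joint speeds; "joint_torque": joint torques, N m; "tool_pos": TCP position; "eef_rot": TCP orientation; "force": force on the tool from outside, world axes, zero at the start; "moment": the same for the moment, N m; "opening": finger opening in m.
Only numpy, scipy, OpenCV 4.12 (cv2) and the standard library are available. Lean on these libraries where they do the work, as an engineer would, in place of code of your own. Each camera call takes 0.05 s, during which the arm holds its last target.

## Working session

There is one attempt and no reset: what is moved stays moved. The work goes in short steps, Python scripts to look and compute and a shell command to move; the robot and the scene stay as the last step left them, time stands still between calls to the robot, and variables do not carry over. Pictures are saved under pics/ and viewed, and the job is handed in when it is done.

```bash
ls; mkdir -p pics; python3 - <<'E'
from rig import *
import cv2,numpy as np
s=read_state();print({k:np.round(v,3).tolist() for k,v in s.items()});print(hold_point_z)
for n in["scene","side","wrist"]:
    d=get_image(n);np.savez(f"pics/{n}0.npz",**d)
    cv2.imwrite(f"pics/{n}0.png",d["pixels"][:,:,::-1]);print(n,d["K"],d["k1"],d["position"],d["attitude"])
E
```

```text
pics
{'time': 0.0, 'qpos': [-0.838, 0.256, 0.107, -0.0, -1.424, -0.285], 'dq': [-0.001, -0.0, 0.002, 0.001, 0.001, -0.0], 'joint_torque': [0.001, -38.663, 23.795, 5.366, -0.006, 0.0], 'tool_pos': [0.238, -0.496, 0.404], 'eef_rot': [[-0.433, 0.901, -0.001], [0.901, 0.433, 0.002], [0.002, -0.0, -1.0]], 'force': [-0.244, -0.563, 0.76], 'moment': [-0.01, -0.003, -0.015], 'opening': 0.085}
0.1547
scene [[456.48009969   0.         318.42545506]
 [  0.         456.48009969 232.12594341]
 [  0.           0.           1.        ]] -0.09045464967331628 [1.25080053 0.17612648 1.10102946] [[-0.29231278  0.77165883 -0.56488573]
 [ 0.9562216   0.24443461 -0.16090983]
 [ 0.01391013 -0.58719193 -0.8093282 ]]
side [[520.00319245   0.         328.6488716 ]
 [  0.         520.00319245 238.80760301]
 [  0.           0.           1.        ]] 0.039387305299399565 [-0.2078491   0.94288507  0.81768496] [[-0.78901577 -0.31952757  0.52474398]
 [-0.61437163  0.4121248  -0.67283033]
 [-0.00127217 -0.85326155 -0.52148164]]
wrist [[351.30646445   0.         310.21850554]
 [  0.         351.30646445 244.09402204]
 [  0.           0.           1.        ]] -0.05184815980790771 [ 0.17907194 -0.5228023   0.37276636] [[-0.43157504  0.87145934  0.23302706]
 [ 0.90207528  0.41641643  0.11339109]
 [ 0.00177943  0.25914472 -0.96583687]]
```

View pics/scene0.png

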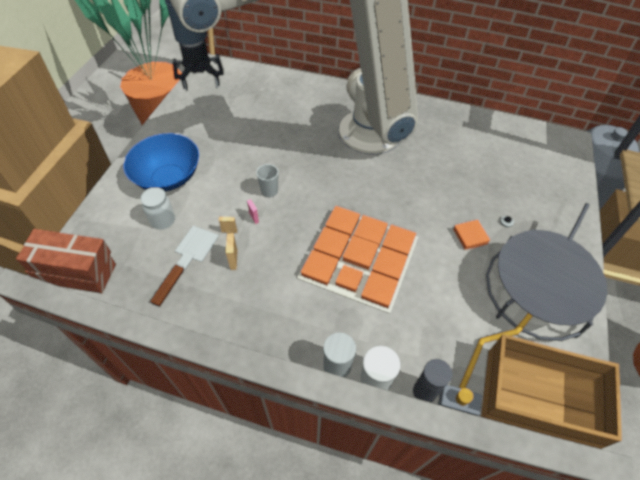

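View pics/side0.png

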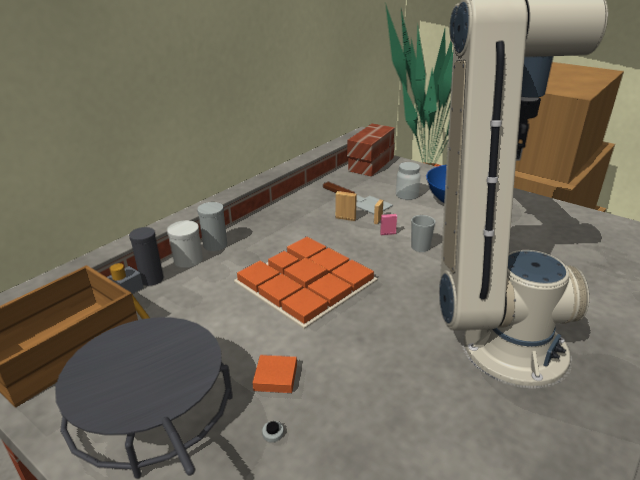

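View pics/wrist0.png

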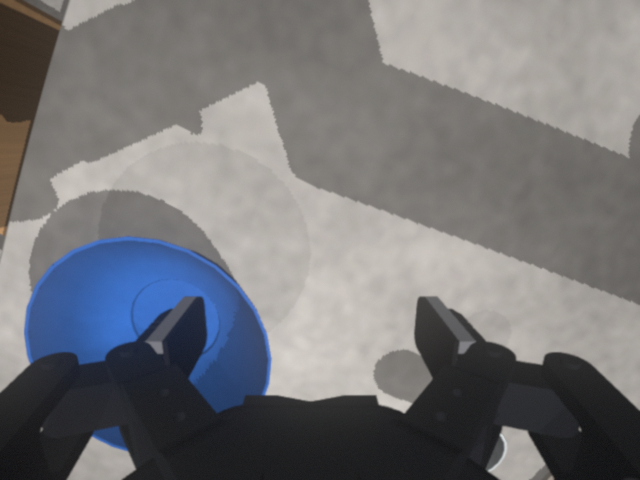

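Candidates for the spacer, in scene pixels: the pink slab (253,212) is ruled out by colour, leaving a tan slab (228,226) and a larger tan slab (232,251). The small tile is at (350,279). I'll check them in close crops and measure them.

```bash
cat > h.py <<'E'
import numpy as np,cv2
def load(n): return dict(np.load(f"pics/{n}.npz"))
def cloud(d):
    K=d["K"];h,w=d["z_map"].shape
    u,v=np.meshgrid(np.arange(w),np.arange(h))
    uv=np.stack([u,v],-1).reshape(-1,1,2).astype(np.float64)
    xy=cv2.undistortPoints(uv,K,np.array([float(d["k1"]),0,0,0,0])).reshape(h,w,2)
    # forward model r_d = r_u(1+k1 r_u^2): OpenCV convention
    z=d["z_map"].astype(float)
    P=np.concatenate([xy*z[...,None],z[...,None]],-1)
    W=P@np.array(d["attitude"]).T+d["position"]
    W[z==0]=np.nan
    return W
E
python3 - <<'E'
from h import *
for n,(a,b,c,e),f in [("scene0",(200,190,290,280),6),("side0",(310,170,450,260),5)]:
    d=load(n);cv2.imwrite(f"pics/crop_{n}.png",cv2.resize(d["pixels"][b:e,a:c,::-1],None,fx=f,fy=f,interpolation=cv2.INTER_CUBIC))
    W=cloud(d);hsv=cv2.cvtColor(d["pixels"],cv2.COLOR_RGB2HSV)
    sub=np.zeros(W.shape[:2],bool);sub[b:e,a:c]=1
    m=sub&(W[...,2]>0.012)
    k,l,st,ce=cv2.connectedComponentsWithStats(m.astype(np.uint8))
    for i in range(1,k):
        if st[i,4]<25: continue
        q=W[l==i];print(n,st[i],np.nanmin(q,0).round(3),np.nanmax(q,0).round(3),hsv[l==i].mean(0).round())
        t=q[q[:,2]>np.nanpercentile(q[:,2],97)-0.008]
        r=cv2.minAreaRect((t[:,:2]*1000).astype(np.float32));print("  top rect mm",np.round(r[0],1),np.round(r[1],1),r[2])
E
```

```text
scene0 [260 190  18   6  78] [ 0.376 -0.262  0.013] [ 0.409 -0.211  0.04 ] [ 81.  14. 120.]
  top rect mm [ 400.6 -230.3] [ 9.1 40.4] 17.56538963317871
scene0 [247 199  12  23 153] [ 0.471 -0.268  0.013] [ 0.514 -0.224  0.07 ] [165.  77. 180.]
  top rect mm [ 491.5 -246.6] [46.4 14.4] 47.250343322753906
scene0 [218 217  19  15 243] [ 0.548 -0.321  0.012] [ 0.575 -0.273  0.067] [ 20.  93. 168.]
  top rect mm [ 561.2 -297.4] [18.6 46.8] 15.545707702636719
scene0 [225 234  12  34 324] [ 0.617 -0.262  0.013] [ 0.685 -0.223  0.094] [ 20.  91. 182.]
  top rect mm [ 652.  -243.3] [64.5 19.7] 22.210289001464844
side0 [310 170  17  10  84] [ 0.908 -0.483  0.012] [ 0.923 -0.379  0.046] [  7. 168.  60.]
  top rect mm [ 915.  -402.5] [27.8  8.1] 76.889404296875
side0 [356 170  19   4  45] [ 0.765 -0.591  0.012] [ 0.825 -0.55   0.028] [  8. 146. 101.]
  top rect mm [ 783.9 -558.5] [48.4 21. ] 29.55314826965332
side0 [396 170  24  27 595] [ 0.538 -0.531  0.013] [ 0.618 -0.464  0.111] [ 53.  10. 133.]
  top rect mm [ 565.9 -491.3] [60.8 31.6] 38.1829948425293
side0 [ 426  170   24   90 1051] [ 0.138 -0.646  0.016] [0.536 0.105 0.398] [ 61. 110.  98.]
  top rect mm [191.8  44.7] [ 2.6 36.1] 38.629356384277344
side0 [323 181  34  38 658] [ 0.614 -0.401  0.012] [ 0.85  -0.22   0.094] [ 16. 135. 138.]
  top rect mm [ 649.8 -242.7] [64.9 27.9] 24.568002700805664
side0 [374 199  23  35 435] [ 0.469 -0.325  0.012] [ 0.571 -0.22   0.069] [116. 123. 152.]
  top rect mm [ 529.7 -276. ] [ 45.8 121.7] 50.21242141723633
side0 [411 215  24  35 689] [ 0.34  -0.278  0.012] [ 0.409 -0.203  0.094] [ 57.   9. 112.]
  top rect mm [ 375.6 -239.5] [65.  72.7] 28.69040870666504
side0 [310 238  39  22 469] [ 0.478 -0.043  0.022] [0.63  0.043 0.037] [ 10. 183. 194.]
  top rect mm [557.7   2.5] [ 78.4 153.8] 83.65608215332031
```

View pics/crop_scene0.png

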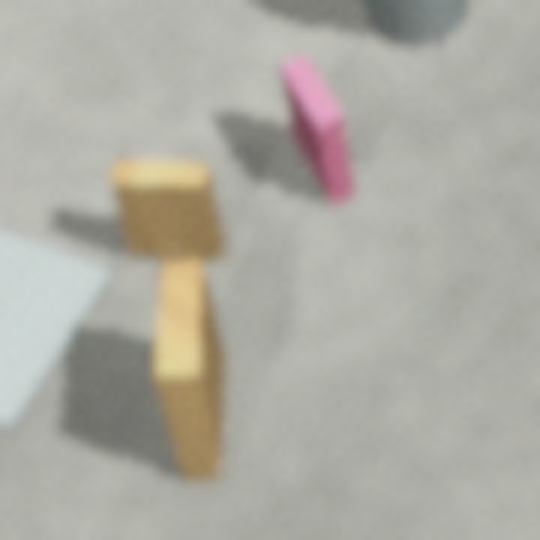

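```bash
python3 - <<'E'
from h import *
for n,(a,b,c,e) in [("scene0",(290,195,425,315)),("side0",(225,230,385,330))]:
    d=load(n);W=cloud(d);hsv=cv2.cvtColor(d["pixels"],cv2.COLOR_RGB2HSV)
    sub=np.zeros(W.shape[:2],bool);sub[b:e,a:c]=1
    m=sub&(hsv[...,1]>140)&(W[...,2]>0.027)
    q=W[m]; r=cv2.minAreaRect((q[:,:2]*1000).astype(np.float32)); print(n,"bed rect",np.round(r[0],1),np.round(r[1],1),r[2])
    ang=np.deg2rad(r[2] if r[2]<45 else r[2]-90)
    R=np.array([[np.cos(ang),-np.sin(ang)],[np.sin(ang),np.cos(ang)]])
    L=(q[:,:2]-np.array(r[0])/1000)@R
    for i in(-1,0,1):
        for j in(-1,0,1):
            s=(abs(L-np.array([i,j])*.088)<.044).all(1);t=L[s]
            print(i,j,s.sum(),(t.min(0)*1000).round(),(t.max(0)*1000).round(),"z",np.median(q[s][:,2]).round(4))
    cv2.imwrite(f"pics/bed_{n}.png",cv2.resize(d["pixels"][b:e,a:c,::-1],None,fx=5,fy=5,interpolation=cv2.INTER_CUBIC))
E
```

```text
scene0 bed rect [535.6  93.9] [249.5 254.7] 84.3335952758789
-1 -1 456 [-127. -122.] [-44. -46.] z 0.0296
-1 0 469 [-127.  -35.] [-44.  41.] z 0.0296
-1 1 438 [-127.   53.] [-49. 125.] z 0.0297
0 -1 537 [ -44. -124.] [ 38. -46.] z 0.0294
0 0 682 [-44. -36.] [40. 40.] z 0.0369
0 1 528 [-44.  52.] [ 43. 125.] z 0.0295
1 -1 600 [  44. -125.] [127. -47.] z 0.0296
1 0 322 [ 59. -26.] [118.  29.] z 0.0295
1 1 650 [44. 52.] [125. 124.] z 0.0302
side0 bed rect [531.   96.6] [259.6 258.7] 84.08090209960938
-1 -1 560 [-129. -130.] [-45. -45.] z 0.0314
-1 0 647 [-129.  -42.] [-44.  43.] z 0.0314
-1 1 723 [-129.   44.] [-45. 130.] z 0.0315
0 -1 485 [ -42. -129.] [ 44. -44.] z 0.0314
0 0 696 [-43. -43.] [43. 42.] z 0.039
0 1 649 [-41.  46.] [ 42. 129.] z 0.0315
1 -1 441 [  46. -129.] [129. -44.] z 0.0314
1 0 292 [ 55. -33.] [119.  31.] z 0.0314
1 1 564 [45. 46.] [129. 129.] z 0.0315
```

View pics/crop_side0.png

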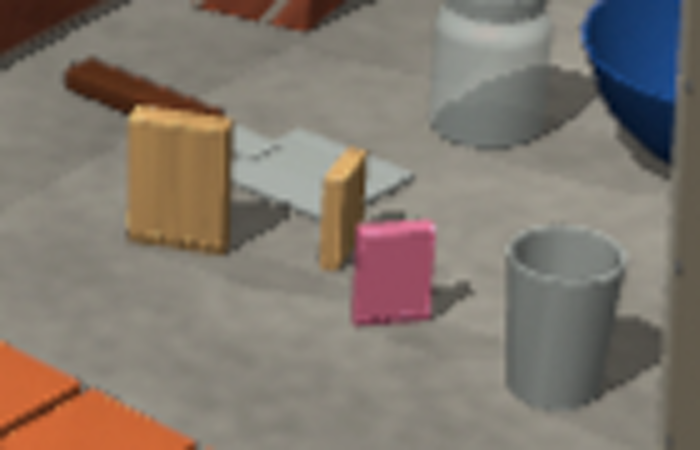

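Pixel positions: the tan spacer is the smaller one (scene 228,226; 47 mm long, about 65 mm tall). The larger tan slab at (232,251) is 94 mm tall, and pink is excluded. The wide joint is on the bed's +x side, next to the small tile (350,279). Next I'll move above the spacer for a wrist look.

```bash
python3 -m inch '[{"dp":[3.2,2.0,-0.2],"rotation":[0,0,8]},{"dp":[3.2,2.0,-0.2],"rotation":[0,0,8]},{"dp":[3.2,2.0,-0.2],"rotation":[0,0,8]},{"dp":[3.2,2.0,-0.2],"rotation":[0,0,8]},{"dp":[3.2,2.0,-0.2],"rotation":[0,0,8]},{"dp":[3.2,2.0,-0.2],"rotation":[0,0,8]},{"dp":[3.2,2.0,-0.2],"rotation":[0,0,8]},{"dp":[3.2,2.0,-0.2],"rotation":[0,0,8]},{"dp":[3.2,2.0,-0.2],"rotation":[0,0,8]},{"dp":[3.4,2.0,-0.2],"rotation":[0,0,8]}]' 5.0
python3 -m inch '[{"dp":[0,0,0],"rotation":[0,0,0]},{"dp":[0,0,0],"rotation":[0,0,0]}]'
cat >> h.py <<'E'
def snap(n,tag):
    from rig import get_image
    d=get_image(n);np.savez(f"pics/{tag}.npz",**d);cv2.imwrite(f"pics/{tag}.png",d["pixels"][:,:,::-1]);return d
E
python3 - <<'E'
from h import *
d=snap("wrist","w1");W=cloud(d);hsv=cv2.cvtColor(d["pixels"],cv2.COLOR_RGB2HSV)
m=(W[...,2]>0.03)&(W[...,2]<0.12)&(abs(W[...,0]-.561)<.04)&(abs(W[...,1]+.297)<.05)
q=W[m];print(m.sum(),q[:,2].max())
t=q[(q[:,2]>.060)&(q[:,2]<.070)]
r=cv2.minAreaRect((t[:,:2]*1000).astype(np.float32));print(r)
E
```

```text
time: 1.15
tool_pos: [0.5612, -0.2947, 0.3844]
eef_rot: [[-0.961, -0.275, -0.001], [-0.275, 0.961, 0.0], [0.0, 0.0, -1.0]]
force: [0.4, -0.5, 0.2]
opening: 0.0502
time: 1.35
tool_pos: [0.5608, -0.2951, 0.3837]
eef_rot: [[-0.963, -0.271, -0.002], [-0.271, 0.963, 0.001], [0.002, 0.001, -1.0]]
force: [-0.7, -0.2, -0.5]
opening: 0.0501
967 0.06680621564066225
((560.145751953125, -296.799560546875), (13.975130081176758, 45.746498107910156), 13.622997283935547)
```

View pics/w1.png

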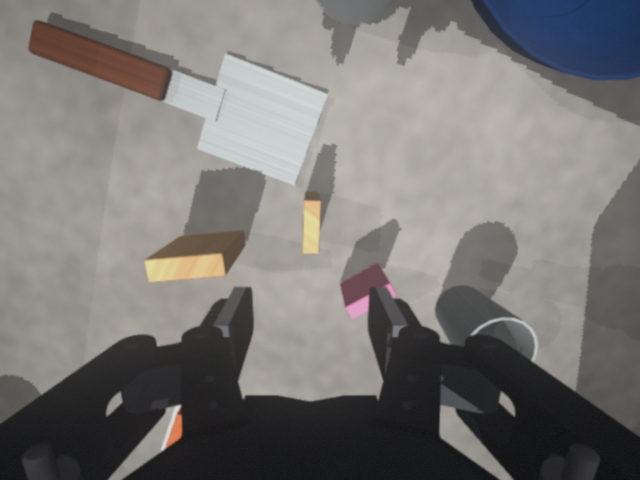

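Wrist view: the spacer is at (312,225), clear of the large tan slab (195,260) and the pink one (365,290). Its top measures 14 x 46 mm, centred at (560.1, -296.8) mm and yawed 13.6°. I'll descend.

```bash
python3 -m inch '[{"dp":[-0.07,-0.17,-3],"rotation":[0,0,-2]},{"dp":[0,0,-3],"rotation":[0,0,0]},{"dp":[0,0,-3],"rotation":[0,0,0]},{"dp":[0,0,-3],"rotation":[0,0,0]},{"dp":[0,0,-2],"rotation":[0,0,0]},{"dp":[0,0,-1.6],"rotation":[0,0,0]},{"dp":[0,0,-1],"rotation":[0,0,0]},{"dp":[0,0,-0.6],"rotation":[0,0,0]},{"dp":[0,0,0],"rotation":[0,0,0]},{"dp":[0,0,0],"rotation":[0,0,0]}]' 5.0
python3 - <<'E'
from h import *
d=snap("wrist","w2")
E
```

```text
time: 2.4
tool_pos: [0.5596, -0.2978, 0.2136]
eef_rot: [[-0.972, -0.236, 0.001], [-0.236, 0.972, -0.001], [-0.001, -0.001, -1.0]]
force: [-0.1, -0.3, -0.3]
opening: 0.0501
```

View pics/w2.png

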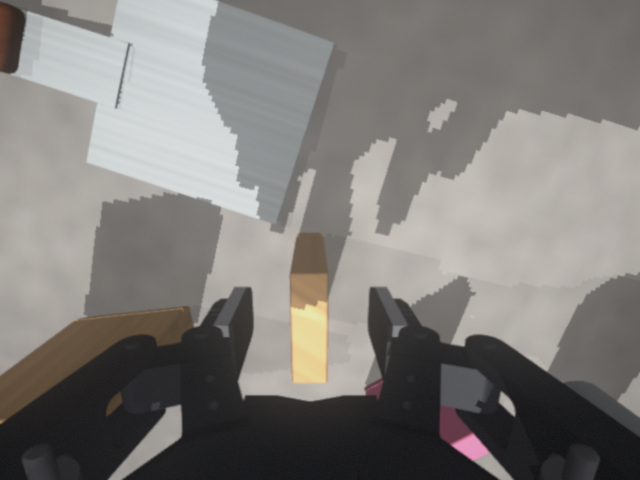

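The spacer (310,330) is centred between the fingers (250 and 370) and square to them. I'll close the gripper.

```bash
python3 -m inch '[{"dp":[0,0,-0.2],"rotation":[0,0,0]},{"dp":[0,0,0],"rotation":[0,0,0]},{"dp":[0,0,0],"rotation":[0,0,0]},{"dp":[0,0,0],"rotation":[0,0,0]},{"dp":[0,0,0],"rotation":[0,0,0]},{"dp":[0,0,0],"rotation":[0,0,0]},{"dp":[0,0,0],"rotation":[0,0,0]}]' 0.8
python3 -m inch '[{"dp":[0,0,1],"rotation":[0,0,0]},{"dp":[0,0,2],"rotation":[0,0,0]},{"dp":[0,0,3],"rotation":[0,0,0]},{"dp":[0,0,3],"rotation":[0,0,0]},{"dp":[0,0,2],"rotation":[0,0,0]},{"dp":[0,0,0],"rotation":[0,0,0]}]'
python3 - <<'E'
from h import *
d=snap("wrist","w3");d=snap("side","s3");print(0)
E
```

```text
time: 3.15
tool_pos: [0.5596, -0.2975, 0.211]
eef_rot: [[-0.972, -0.236, 0.001], [-0.236, 0.972, -0.0], [-0.0, -0.0, -1.0]]
force: [0.2, 0.6, 1.6]
opening: 0.013
time: 3.75
tool_pos: [0.56, -0.2979, 0.3251]
eef_rot: [[-0.972, -0.236, 0.006], [-0.236, 0.972, -0.003], [-0.006, -0.004, -1.0]]
force: [0.8, -0.7, -0.0]
opening: 0.0132
0
```

View pics/w3.png

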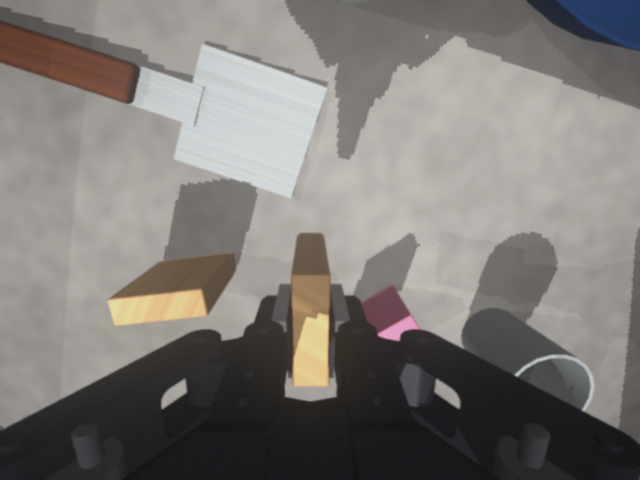

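View pics/s3.png

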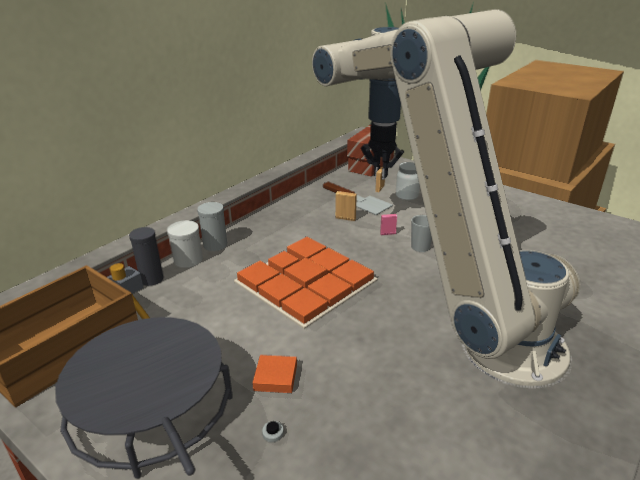

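The spacer is gripped (opening 13 mm) and lifted. Next I'll move short of the patch and measure it with the wrist camera.

```bash
python3 -m inch '[{"dp":[-0.6,3,0.5],"rotation":[0,0,-2]},{"dp":[-0.6,3,0.5],"rotation":[0,0,-2]},{"dp":[-0.6,3,0.5],"rotation":[0,0,-2]},{"dp":[-0.6,3,0.5],"rotation":[0,0,-2]},{"dp":[-0.6,3,0.5],"rotation":[0,0,-2]},{"dp":[-0.6,3,0.5],"rotation":[0,0,-2]},{"dp":[-0.6,3,0.5],"rotation":[0,0,-2]},{"dp":[-0.6,3,0.5],"rotation":[0,0,-2]},{"dp":[-0.6,3,0],"rotation":[0,0,-2]},{"dp":[-0.6,3,0],"rotation":[0,0,-1.5]}]'
python3 -m inch '[{"dp":[0,0,0],"rotation":[0,0,0]},{"dp":[0,0,0],"rotation":[0,0,0]},{"dp":[0,0,0],"rotation":[0,0,0]}]'
cat > bed.py <<'E'
from h import *
import sys
def bed(tag):
    d=load(tag);W=cloud(d);hsv=cv2.cvtColor(d["pixels"],cv2.COLOR_RGB2HSV)
    m=(hsv[...,0]<16)&(hsv[...,1]>150)&(W[...,2]>.024)&(W[...,2]<.045)&(abs(W[...,0]-.53)<.2)&(abs(W[...,1]-.09)<.16)
    return W,m
E
python3 - <<'E'
from bed import *
snap("wrist","w4")
W,m=bed("w4");q=W[m];r=cv2.minAreaRect((q[:,:2]*1000).astype(np.float32));print(m.sum(),r)
E
```

```text
time: 4.85
tool_pos: [0.4987, 0.0037, 0.3596]
eef_rot: [[-0.995, 0.103, -0.002], [0.103, 0.995, -0.0], [0.002, -0.0, -1.0]]
force: [-0.3, 0.4, -0.9]
opening: 0.013
time: 5.15
tool_pos: [0.4994, 0.0021, 0.36]
eef_rot: [[-0.995, 0.102, -0.001], [0.102, 0.995, -0.0], [0.001, -0.001, -1.0]]
force: [-0.2, -0.4, -0.1]
opening: 0.0135
20645 ((530.1087036132812, 78.02134704589844), (218.40478515625, 252.97947692871094), 83.95489501953125)
```

View pics/w4.png

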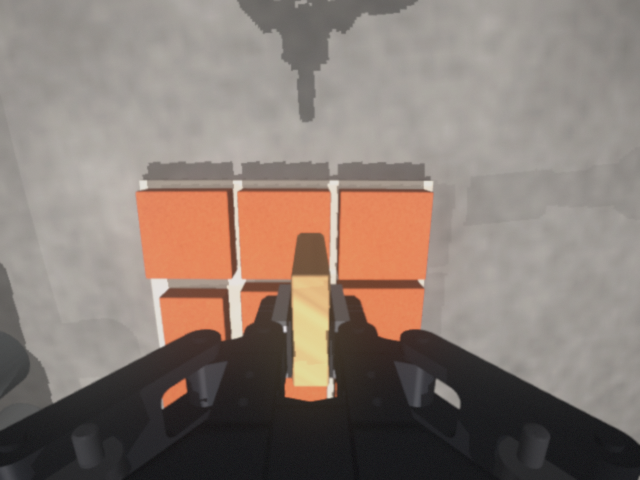

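```bash
cat >> bed.py <<'E'
from scipy.optimize import minimize
def fit(tag,x0=(.533,.095,-5.8)):
    W,m=bed(tag)
    # top z estimate
    z=W[m][:,2]; h,e=np.histogram(z,np.arange(.024,.045,.0005)); zt=e[h.argmax()]+.00025
    t=W[m&(abs(W[...,2]-zt)<.0022)][:,:2]
    rect=[(i*.088,j*.088,.03 if (i,j)==(1,0) else .04) for i in(-1,0,1) for j in(-1,0,1) if (i,j)!=(0,0)]
    def cost(p):
        a=np.deg2rad(p[2]);R=np.array([[np.cos(a),-np.sin(a)],[np.sin(a),np.cos(a)]])
        L=(t-p[:2]/1000)@R
        d=np.min([np.maximum(np.maximum(abs(L[:,0]-x),abs(L[:,1]-y))-s,0) for x,y,s in rect],0)
        return np.mean(np.minimum(d,.006)**2)*1e9
    r=min((minimize(cost,(x0[0]*1000+dx,x0[1]*1000+dy,x0[2]),method="Nelder-Mead",options=dict(initial_simplex=None)) for dx in(-2,2) for dy in(-3,3)),key=lambda r:r.fun)
    print(tag,"ztop",zt,"n",len(t),"fit",r.x.round(2),r.fun.round(2))
    p=r.x;a=np.deg2rad(p[2]);R=np.array([[np.cos(a),-np.sin(a)],[np.sin(a),np.cos(a)]])
    L=(t-p[:2]/1000)@R*1000
    for x,y,s in rect:
        k=(abs(L-[x*1000,y*1000])<43).all(1)
        if k.sum()>80: print("  tile",x,y,k.sum(),np.percentile(L[k],1,axis=0).round(1),np.percentile(L[k],99,axis=0).round(1))
    return p
E
python3 - <<'E'
from bed import *
for t in["w4","scene0","side0"]: fit(t)
E
```

```text
w4 ztop 0.030750000000000006 n 20162 fit [531.71  95.53  -6.12] 0.02
  tile -0.088 -0.088 6100 [-123.8 -126. ] [-48.8 -49.1]
  tile -0.088 0.0 2626 [-125.1  -39.5] [-57.4  10.8]
  tile 0.0 -0.088 5062 [ -37.  -126.4] [ 37.5 -51.9]
  tile 0.0 0.088 517 [-37.1  58.3] [ 2.  82.1]
  tile 0.088 -0.088 4604 [  48.6 -126.4] [108.5 -51.4]
  tile 0.088 0.0 933 [ 58.6 -29.2] [113.3  12.9]
  tile 0.088 0.088 317 [101.7  60.8] [126.2  88.8]
scene0 ztop 0.029250000000000005 n 3013 fit [533.32  96.16  -5.83] 284.36
  tile -0.088 -0.088 339 [-121.4 -123. ] [-48. -50.]
  tile -0.088 0.0 341 [-121.2  -34.9] [-47.6  35.1]
  tile -0.088 0.088 318 [-121.3   54. ] [-47.6 120. ]
  tile 0.0 -0.088 429 [ -40.6 -123.2] [ 40.1 -49.4]
  tile 0.0 0.088 411 [-39.1  53.1] [ 39.8 120.2]
  tile 0.088 -0.088 471 [  47.7 -123.6] [126.8 -51.4]
  tile 0.088 0.0 244 [ 64.4 -24.8] [117.3  25.3]
  tile 0.088 0.088 436 [47.8 51.6] [126.1 119.6]
side0 ztop 0.03175000000000001 n 3446 fit [531.41  96.5   -6.16] 685.02
  tile -0.088 -0.088 435 [-127.9 -125.6] [-48.2 -47.4]
  tile -0.088 0.0 510 [-127.8  -39.4] [-48.   39.8]
  tile -0.088 0.088 573 [-127.7   48.4] [-48.1 127.1]
  tile 0.0 -0.088 354 [ -40.3 -125.1] [ 39.9 -50.1]
  tile 0.0 0.088 528 [-39.9  47.5] [ 39.8 127.4]
  tile 0.088 -0.088 334 [  49.2 -125.2] [125.7 -49.2]
  tile 0.088 0.0 219 [ 56.3 -29.6] [115.5  29.8]
  tile 0.088 0.088 431 [47.4 48.8] [124.3 127.9]
```

```bash
python3 - <<'E'
from h import *
from rig import read_state
s=read_state();print(s["tool_pos"])
for tag in["w4"]:
    d=load(tag);W=cloud(d);hsv=cv2.cvtColor(d["pixels"],cv2.COLOR_RGB2HSV)
    m=(hsv[...,0]>12)&(hsv[...,1]>80)&(W[...,2]>.1)
    m[:230]=0;m[400:]=0;m[:,:285]=0;m[:,335:]=0
    z=W[m][:,2];print(m.sum(),np.percentile(z,[1,50,99]))
    t=W[m&(W[...,2]>np.percentile(z,99)-.006)]
    print(cv2.minAreaRect((t[:,:2]*1000).astype(np.float32)), "foot z",np.percentile(z,1))
E
```

```text
[0.4994622  0.00187313 0.36009549]
5239 [0.16128985 0.21353959 0.22122001]
((498.623779296875, 0.6037502288818359), (39.489524841308594, 15.381274223327637), 87.25592803955078) foot z 0.1612898494316226
```

```bash
python3 -m inch '[{"dp":[1.65,1.8,0],"rotation":[0,0,-0.25]},{"dp":[1.65,1.8,0],"rotation":[0,0,0]},{"dp":[1.65,1.8,0],"rotation":[0,0,0]},{"dp":[1.65,1.8,0],"rotation":[0,0,0]},{"dp":[1.55,1.6,-1],"rotation":[0,0,0]},{"dp":[0,0,-3],"rotation":[0,0,0]},{"dp":[0,0,-3],"rotation":[0,0,0]},{"dp":[0,0,-2],"rotation":[0,0,0]},{"dp":[0,0,-0.9],"rotation":[0,0,0]},{"dp":[0,0,0],"rotation":[0,0,0]}]'
python3 -m inch '[{"dp":[0,0,0],"rotation":[0,0,0]}]'
python3 - <<'E'
from h import *
d=snap("scene","c5");cv2.imwrite("pics/c5c.png",cv2.resize(d["pixels"][190:320,270:440,::-1],None,fx=4.5,fy=4.5,interpolation=cv2.INTER_CUBIC))
d=snap("side","s5");cv2.imwrite("pics/s5c.png",cv2.resize(d["pixels"][190:330,220:390,::-1],None,fx=4,fy=4,interpolation=cv2.INTER_CUBIC))
snap("wrist","w5")
E
```

```text
time: 6.2
tool_pos: [0.5809, 0.0898, 0.2604]
eef_rot: [[-0.994, 0.107, -0.003], [0.107, 0.994, -0.001], [0.003, -0.001, -1.0]]
force: [0.7, -0.1, -0.6]
opening: 0.0131
time: 6.3
tool_pos: [0.5815, 0.0902, 0.2627]
eef_rot: [[-0.994, 0.107, 0.002], [0.107, 0.994, 0.0], [-0.002, 0.0, -1.0]]
force: [0.2, 0.4, -0.0]
opening: 0.0131
```

View pics/c5c.png

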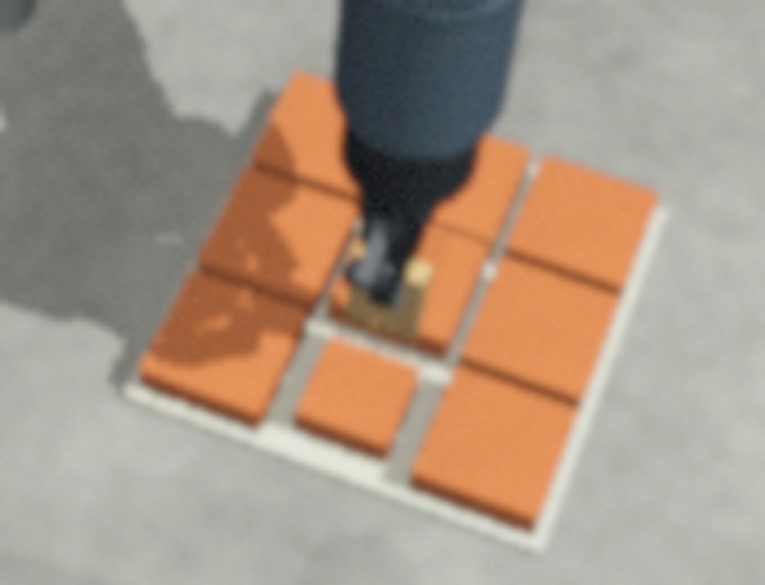

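View pics/s5c.png

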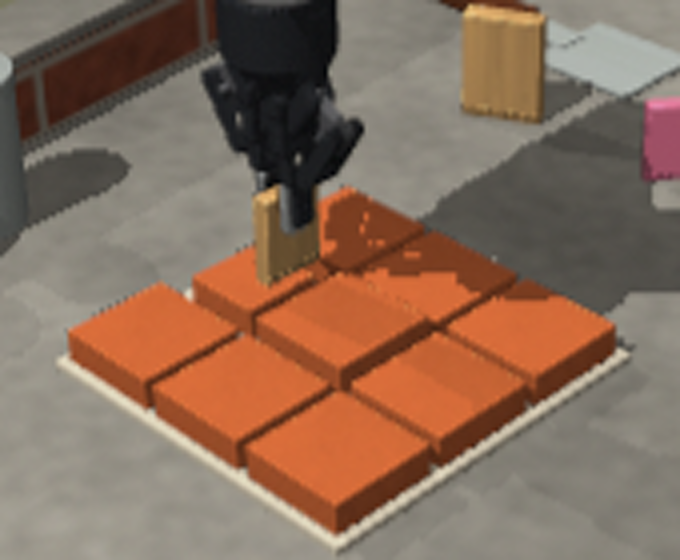

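View pics/w5.png

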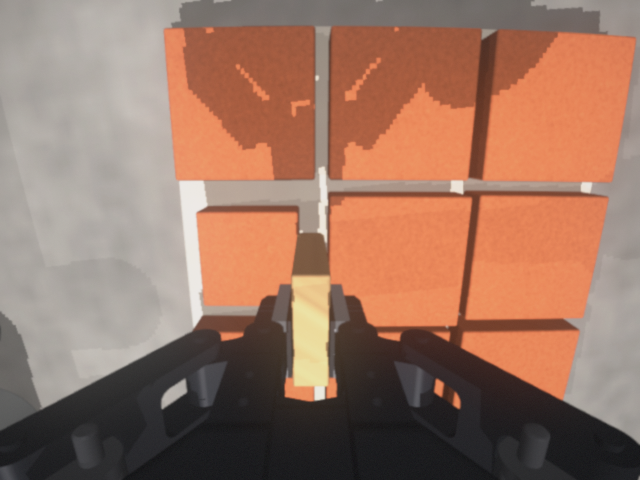

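Wrist view: the spacer foot (312,240) sits over the gap between the small tile's edge (300) and the middle tile's edge (328). I'll refine the fit from here.

```bash
python3 - <<'E'
from bed import *
from rig import read_state
print(read_state()["tool_pos"])
p=fit("w5",(.5317,.095,-6.1))
W,m=bed("w5")
a=np.deg2rad(p[2]);R=np.array([[np.cos(a),-np.sin(a)],[np.sin(a),np.cos(a)]])
L=(W[...,:2]-p[:2]/1000)@R*1000
k=m&(W[...,2]>.037)&(abs(L[...,0])<46)&(abs(L[...,1])<46)
print("mid",k.sum(),np.percentile(L[k],1,axis=0),np.percentile(L[k],99,axis=0),np.median(W[k][:,2]))
d=load("w5");hsv=cv2.cvtColor(d["pixels"],cv2.COLOR_RGB2HSV)
s=(hsv[...,0]>9)&(hsv[...,1]>60)&(W[...,2]>.045)&(W[...,2]<.13);s[:230]=0;s[400:]=0;s[:,:285]=0;s[:,335:]=0
for z0 in np.arange(.05,.13,.01):
    q=L[s&(abs(W[...,2]-z0)<.005)]
    if len(q)>20:print(z0.round(3),len(q),np.percentile(q,2,axis=0).round(1),np.percentile(q,98,axis=0).round(1))
E
```

```text
[0.5814075  0.09054351 0.26310852]
w5 ztop 0.030750000000000006 n 73795 fit [532.3   95.39  -6.2 ] 31.28
  tile -0.088 -0.088 19171 [-126.  -125.3] [-48.7 -49.3]
  tile -0.088 0.0 14792 [-125.7  -38.9] [-48.8  38.8]
  tile -0.088 0.088 5088 [-126.1   48.4] [-49.2 101.6]
  tile 0.0 -0.088 19918 [ -39.  -124.6] [ 38.2 -49.4]
  tile 0.0 0.088 483 [-39.9  48.1] [38.6 98.4]
  tile 0.088 -0.088 12989 [  49.6 -124.5] [117.  -51.8]
  tile 0.088 0.0 922 [ 58.4 -28.9] [92.7 27.7]
  tile 0.088 0.088 368 [48.8 48.8] [107.1 100.6]
mid 15439 [-39.18719147 -38.81333169] [37.9504727 38.3717498] 0.03871511980259462
0.05 32 [ 44.7 -21.8] [ 55.  -21.4]
0.06 120 [ 43.8 -22. ] [ 56.5 -21.3]
0.07 147 [ 43.5 -22.1] [ 56.4 -21.1]
0.08 176 [ 43.2 -22. ] [ 56.4 -21.2]
0.09 224 [ 43.3 -22.1] [ 56.4 -21.3]
0.1 282 [ 41.6 -22.2] [57.6 -8.8]
0.11 372 [ 42.2 -22.2] [57.5 -9. ]
0.12 4367 [ 43.1 -21.4] [56.4 22.2]
```

Shift -1.2 mm in x, then lower it into the joint.

```bash
python3 -m inch '[{"dp":[-0.12,0,-0.6],"rotation":[0,0,0]},{"dp":[0,0,-0.6],"rotation":[0,0,0]},{"dp":[0,0,-0.4],"rotation":[0,0,0]},{"dp":[0,0,-0.4],"rotation":[0,0,0]},{"dp":[0,0,-0.3],"rotation":[0,0,0]},{"dp":[0,0,0],"rotation":[0,0,0]}]'
python3 -m inch '[{"dp":[0,0,-0.3],"rotation":[0,0,0]},{"dp":[0,0,-0.3],"rotation":[0,0,0]},{"dp":[0,0,-0.3],"rotation":[0,0,0]},{"dp":[0,0,-0.3],"rotation":[0,0,0]},{"dp":[0,0,-0.3],"rotation":[0,0,0]},{"dp":[0,0,0],"rotation":[0,0,0]}]'
python3 -c "
from h import *
snap('wrist','w6')"
```

```text
time: 7.05
tool_pos: [0.5796, 0.0905, 0.238]
eef_rot: [[-0.994, 0.106, -0.001], [0.106, 0.994, -0.0], [0.001, -0.0, -1.0]]
force: [0.1, -0.5, -0.6]
opening: 0.0129
time: 7.65
tool_pos: [0.5796, 0.0905, 0.2231]
eef_rot: [[-0.994, 0.106, -0.001], [0.106, 0.994, -0.0], [0.001, -0.0, -1.0]]
force: [0.4, -0.3, -0.5]
opening: 0.0129
```

View pics/w6.png

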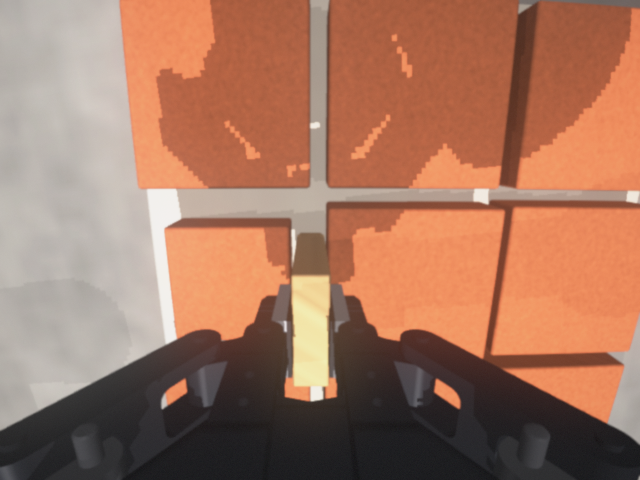

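The spacer is in the joint (310,255) with no contact force and about 6 mm still to go.

```bash
python3 -m inch '[{"dp":[0,0,-0.25],"rotation":[0,0,0]},{"dp":[0,0,-0.2],"rotation":[0,0,0]},{"dp":[0,0,-0.1],"rotation":[0,0,0]},{"dp":[0,0,0],"rotation":[0,0,0]}]'
python3 -m inch '[{"dp":[0,0,-0.05],"rotation":[0,0,0]},{"dp":[0,0,0],"rotation":[0,0,0]}]'
```

```text
time: 8.1
tool_pos: [0.5797, 0.0905, 0.218]
eef_rot: [[-0.994, 0.106, -0.0], [0.106, 0.994, -0.0], [0.0, -0.0, -1.0]]
force: [-0.5, 0.1, -0.7]
opening: 0.0129
time: 8.3
tool_pos: [0.5798, 0.0906, 0.2177]
eef_rot: [[-0.994, 0.106, 0.0], [0.106, 0.994, 0.0], [-0.0, 0.0, -1.0]]
force: [-0.3, 0.2, -0.7]
opening: 0.013
```

```bash
python3 -m inch '[{"dp":[0,0,-0.1],"rotation":[0,0,0]},{"dp":[0,0,0],"rotation":[0,0,0]}]'
python3 -m inch '[{"dp":[0,0,-0.05],"rotation":[0,0,0]},{"dp":[0,0,0],"rotation":[0,0,0]}]'
```

```text
time: 8.5
tool_pos: [0.5799, 0.0906, 0.217]
eef_rot: [[-0.994, 0.106, 0.001], [0.106, 0.994, 0.0], [-0.001, 0.0, -1.0]]
force: [-0.1, -0.0, 1.2]
opening: 0.0132
time: 8.7
tool_pos: [0.5799, 0.0906, 0.2169]
eef_rot: [[-0.994, 0.106, 0.001], [0.106, 0.994, 0.0], [-0.001, 0.0, -1.0]]
force: [-1.0, 0.4, 4.0]
opening: 0.013
```

It is bottomed at z=0.217 as predicted, with 4 N. Release and rise.

```bash
python3 -m inch '[{"dp":[0,0,0],"rotation":[0,0,0]},{"dp":[0,0,0],"rotation":[0,0,0]},{"dp":[0,0,0],"rotation":[0,0,0]},{"dp":[0,0,0],"rotation":[0,0,0]},{"dp":[0,0,1],"rotation":[0,0,0]},{"dp":[0,0,2],"rotation":[0,0,0]},{"dp":[0,0,3],"rotation":[0,0,0]},{"dp":[0,0,3],"rotation":[0,0,0]},{"dp":[0,0,1],"rotation":[0,0,0]},{"dp":[0,0,0],"rotation":[0,0,0]}]' 3.5
python3 - <<'E'
from bed import *
snap("wrist","w7")
W,m=bed("w7");p=fit("w7",(.5317,.095,-6.1))
a=np.deg2rad(p[2]);R=np.array([[np.cos(a),-np.sin(a)],[np.sin(a),np.cos(a)]])
L=(W[...,:2]-p[:2]/1000)@R*1000
s=(abs(L[...,0]-49)<18)&(abs(L[...,1])<35)&(W[...,2]>.045)&(W[...,2]<.09)
z=W[s][:,2];print(s.sum(),np.percentile(z,[2,50,95,99]))
q=L[s&(W[...,2]>np.percentile(z,95)-.006)];print(cv2.minAreaRect(q.astype(np.float32)))
E
```

```text
time: 9.7
tool_pos: [0.5802, 0.0906, 0.3186]
eef_rot: [[-0.994, 0.106, 0.004], [0.106, 0.994, 0.002], [-0.004, 0.002, -1.0]]
force: [0.4, 0.3, -1.0]
opening: 0.0349
w7 ztop 0.030750000000000006 n 56754 fit [532.42  95.36  -6.29] 0.04
  tile -0.088 -0.088 12391 [-125.7 -125.6] [-48.7 -49.6]
  tile -0.088 0.0 10081 [-125.8  -38.8] [-49.1  38.9]
  tile -0.088 0.088 4360 [-126.2   48.5] [-49.4 103.3]
  tile 0.0 -0.088 11950 [ -38.5 -125. ] [ 38.3 -49.5]
  tile 0.0 0.088 3140 [-38.9  48.5] [ 38.4 125.3]
  tile 0.088 -0.088 9198 [  49.3 -124.5] [119.3 -50. ]
  tile 0.088 0.0 2136 [ 58.2 -28.5] [93.3 28.1]
  tile 0.088 0.088 3498 [49.1 49.6] [119.4 125.8]
1632 [0.05162449 0.07055241 0.0717175  0.07214664]
((47.44548797607422, 1.096353530883789), (13.934139251708984, 46.21845245361328), 0.11622443050146103)
```

View pics/w7.png

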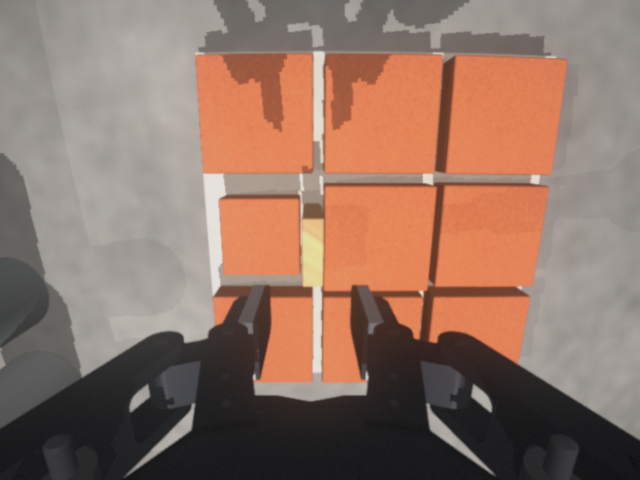

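The spacer stands upright and fully down (top at 71 mm, wrist pixel (312,245)), and has been let go. Next I'll close the fingers, turn 90° so the jaws stay clear of the spacer, and go over the middle tile.

```bash
python3 -m inch '[{"dp":[-0.56,0.055,0],"rotation":[0,0,-8.2]},{"dp":[-0.56,0.055,0],"rotation":[0,0,-8.2]},{"dp":[-0.56,0.055,0],"rotation":[0,0,-8.2]},{"dp":[-0.56,0.055,0],"rotation":[0,0,-8.2]},{"dp":[-0.56,0.055,0],"rotation":[0,0,-8.2]},{"dp":[-0.56,0.055,0],"rotation":[0,0,-8.2]},{"dp":[-0.56,0.055,0],"rotation":[0,0,-8.2]},{"dp":[-0.56,0.055,0],"rotation":[0,0,-8.2]},{"dp":[-0.56,0.055,0],"rotation":[0,0,-8.2]},{"dp":[-0.56,0.055,0],"rotation":[0,0,-8.2]}]' 0
python3 -m inch '[{"dp":[0,0,-2],"rotation":[0,0,-8]},{"dp":[0,0,-3],"rotation":[0,0,0]},{"dp":[0,0,-2],"rotation":[0,0,0]},{"dp":[0,0,-1],"rotation":[0,0,0]},{"dp":[0,0,0],"rotation":[0,0,0]},{"dp":[0,0,0],"rotation":[0,0,0]}]'
python3 - <<'E'
from h import *
d=snap("side","s8");cv2.imwrite("pics/s8c.png",cv2.resize(d["pixels"][170:330,210:400,::-1],None,fx=4,fy=4,interpolation=cv2.INTER_CUBIC))
snap("wrist","w8")
E
```

```text
time: 10.75
tool_pos: [0.523, 0.0959, 0.3144]
eef_rot: [[-0.027, 1.0, -0.003], [1.0, 0.027, -0.001], [-0.001, -0.003, -1.0]]
force: [-0.3, -0.7, 0.5]
opening: 0.0
time: 11.35
tool_pos: [0.524, 0.0961, 0.2365]
eef_rot: [[0.106, 0.994, 0.0], [0.994, -0.106, -0.0], [-0.0, 0.0, -1.0]]
force: [-0.2, 0.0, -0.3]
opening: 0.0
```

View pics/s8c.png

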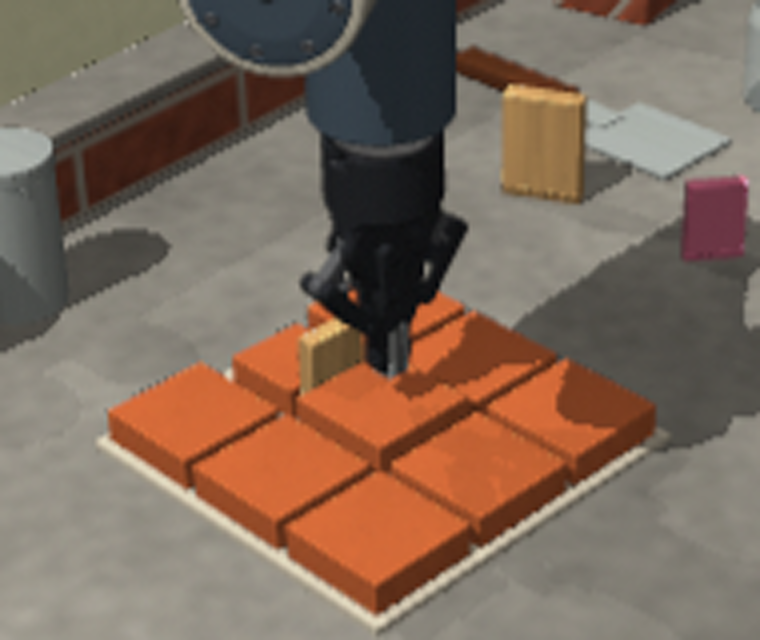

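View pics/w8.png

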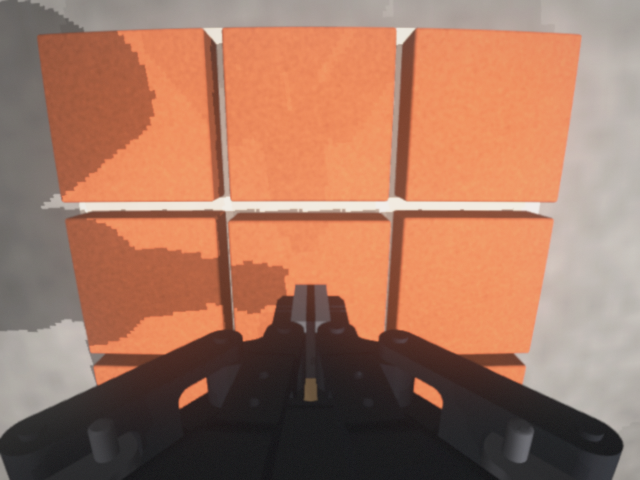

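The fingers are shut above the middle tile (wrist 310,300), with the spacer clear behind them. I'll press down slowly.

```bash
python3 -m inch '[{"dp":[0,0,-0.6],"rotation":[0,0,0]},{"dp":[0,0,-0.6],"rotation":[0,0,0]},{"dp":[0,0,-0.4],"rotation":[0,0,0]},{"dp":[0,0,-0.2],"rotation":[0,0,0]},{"dp":[0,0,-0.2],"rotation":[0,0,0]},{"dp":[0,0,-0.15],"rotation":[0,0,0]},{"dp":[0,0,-0.15],"rotation":[0,0,0]},{"dp":[0,0,0],"rotation":[0,0,0]},{"dp":[0,0,0],"rotation":[0,0,0]}]'
python3 -m inch '[{"dp":[0,0,-0.1],"rotation":[0,0,0]},{"dp":[0,0,-0.1],"rotation":[0,0,0]},{"dp":[0,0,-0.1],"rotation":[0,0,0]},{"dp":[0,0,-0.1],"rotation":[0,0,0]},{"dp":[0,0,0],"rotation":[0,0,0]}]'
```

```text
time: 12.35
tool_pos: [0.5238, 0.096, 0.2133]
eef_rot: [[0.106, 0.994, 0.0], [0.994, -0.106, 0.0], [0.0, 0.0, -1.0]]
force: [0.2, 0.9, 0.5]
opening: 0.0003
time: 12.85
tool_pos: [0.5239, 0.0961, 0.2096]
eef_rot: [[0.106, 0.994, 0.001], [0.994, -0.106, 0.0], [0.0, 0.001, -1.0]]
force: [-1.9, 0.8, 5.9]
opening: -0.0003
```

```bash
python3 -m inch '[{"dp":[0,0,-0.1],"rotation":[0,0,0]},{"dp":[0,0,-0.1],"rotation":[0,0,0]},{"dp":[0,0,-0.1],"rotation":[0,0,0]},{"dp":[0,0,-0.1],"rotation":[0,0,0]},{"dp":[0,0,-0.05],"rotation":[0,0,0]},{"dp":[0,0,0],"rotation":[0,0,0]}]'
python3 -m inch '[{"dp":[0,0,-0.1],"rotation":[0,0,0]},{"dp":[0,0,0],"rotation":[0,0,0]}]'
```

```text
time: 13.45
tool_pos: [0.5239, 0.0961, 0.2056]
eef_rot: [[0.106, 0.994, 0.001], [0.994, -0.106, 0.0], [0.0, 0.001, -1.0]]
force: [-3.6, 0.7, 9.6]
opening: -0.0002
time: 13.65
tool_pos: [0.5238, 0.0961, 0.2046]
eef_rot: [[0.106, 0.994, 0.001], [0.994, -0.106, 0.0], [0.0, 0.001, -1.0]]
force: [-3.6, -0.3, 10.6]
opening: -0.0003
```

```bash
python3 -m inch '[{"dp":[0,0,-0.1],"rotation":[0,0,0]},{"dp":[0,0,0],"rotation":[0,0,0]}]'
python3 -m inch '[{"dp":[0,0,-0.05],"rotation":[0,0,0]},{"dp":[0,0,0],"rotation":[0,0,0]}]'
```

```text
time: 13.85
tool_pos: [0.5238, 0.0961, 0.2045]
eef_rot: [[0.105, 0.994, 0.001], [0.994, -0.105, 0.0], [0.0, 0.001, -1.0]]
force: [-5.8, 0.8, 15.5]
opening: -0.0004
time: 14.05
tool_pos: [0.5238, 0.0961, 0.2044]
eef_rot: [[0.105, 0.994, 0.001], [0.994, -0.105, 0.0], [0.0, 0.001, -1.0]]
force: [-7.7, 0.5, 19.3]
opening: 0.0001
```

The tile is at the hard stop: the force jumps while z stays at 0.2044. Now I'll verify in the images while holding.

```bash
python3 - <<'E'
from bed import *
from rig import read_state
d=snap("side","s9");cv2.imwrite("pics/s9c.png",cv2.resize(d["pixels"][170:330,210:400,::-1],None,fx=4,fy=4,interpolation=cv2.INTER_CUBIC))
d=snap("scene","c9")
for t in["side","scene"]:
    W=cloud(load({"side":"s9","scene":"c9"}[t]));W0=cloud(load(t+"0"))
    a=np.deg2rad(-6.2);R=np.array([[np.cos(a),-np.sin(a)],[np.sin(a),np.cos(a)]])
    L=(W[...,:2]-[.532,.0953])@R*1000;z=W[...,2]
    for i in(-1,0,1):
        for j in(-1,0,1):
            k=(abs(L-[i*88,j*88])<25).all(-1)&(z<.05);print(t,i,j,k.sum(),np.median(z[k]).round(4) if k.any() else None,end="; ")
    s=(abs(L[...,0]-49)<12)&(abs(L[...,1])<30)&(z>.045)&(z<.08);print("\n spacer",s.sum(),np.percentile(z[s],[50,98]) if s.any() else None, np.median(L[s],axis=0) if s.any() else None)
s=read_state();print(s["time"],s["force"],s["tool_pos"])
E
```

```text
side -1 -1 213 0.0317; side -1 0 228 0.0315; side -1 1 263 0.0317; side 0 -1 180 0.0317; side 0 0 175 0.0325; side 0 1 235 0.0316; side 1 -1 3 0.0302; side 1 0 116 0.0316; side 1 1 212 0.0319; 
 spacer 75 [0.05810362 0.07155534] [43.33908274 19.19847453]
scene -1 -1 180 0.0294; scene -1 0 2 0.0289; scene -1 1 245 0.0294; scene 0 -1 249 0.0294; scene 0 0 178 0.0298; scene 0 1 271 0.0291; scene 1 -1 280 0.0289; scene 1 0 288 0.0291; scene 1 1 298 0.0303; 
 spacer 160 [0.06595755 0.07254947] [53.99912537  1.2443788 ]
14.15 [-7.97386454  0.40956228 18.45798982] [0.52377673 0.09610339 0.20440838]
```

View pics/s9c.png

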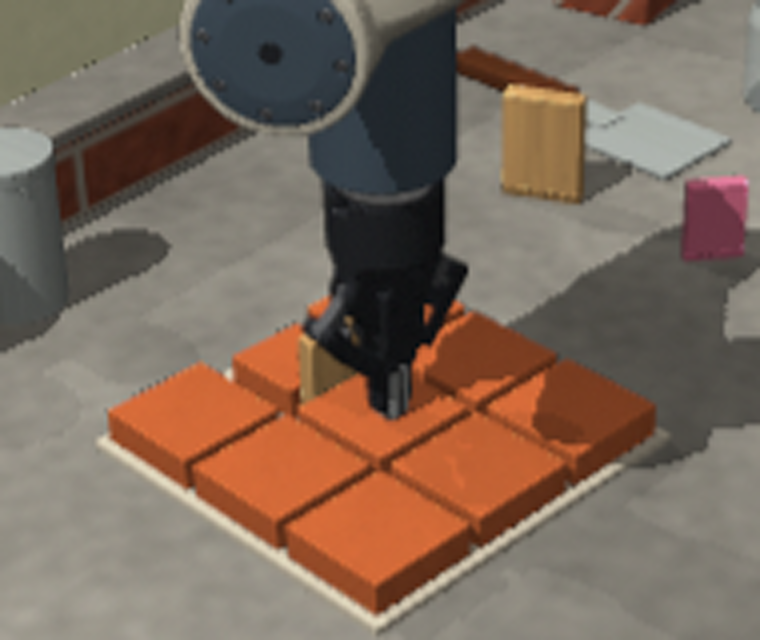

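View pics/c9.png

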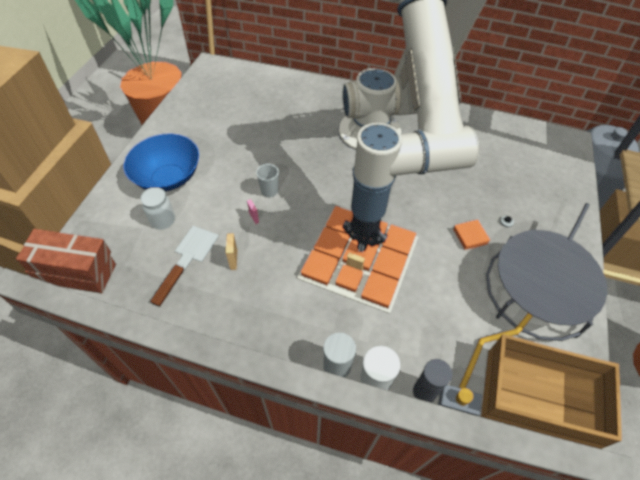

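The spacer is upright at scene (355,260), everything else is in place, and the scene camera reads the middle tile at 29.8 mm against 29.4 mm for its neighbours. The side camera shows it 0.8 mm high, so I'll check more closely with the wrist view.

```bash
python3 - <<'E'
from bed import *
snap("wrist","w9");
for t in["w9","s9","c9"]:
    W,m=bed(t)
    a=np.deg2rad(-6.2);R=np.array([[np.cos(a),-np.sin(a)],[np.sin(a),np.cos(a)]])
    L=(W[...,:2]-[.532,.0953])@R*1000;z=W[...,2]
    for i,j in[(0,0),(-1,0),(-1,1),(0,1),(0,-1),(-1,-1)]:
        k=m&(abs(L-[i*88,j*88])<34).all(-1);print(t,i,j,k.sum(),np.percentile(z[k],[10,50,90]).round(4) if k.sum()>20 else None)
from rig import read_state
s=read_state();print(s["time"],s["force"],s["tool_pos"])
E
```

```text
w9 0 0 4311 [0.0298 0.0306 0.0314]
w9 -1 0 24812 [0.0298 0.0307 0.0316]
w9 -1 1 5431 [0.0298 0.0307 0.0316]
w9 0 1 1402 [0.0299 0.0306 0.0313]
w9 0 -1 16406 [0.0299 0.0307 0.0314]
w9 -1 -1 26055 [0.0299 0.0307 0.0316]
s9 0 0 266 [0.0296 0.0317 0.0338]
s9 -1 0 427 [0.0295 0.0315 0.0335]
s9 -1 1 485 [0.0297 0.0316 0.0339]
s9 0 1 427 [0.0297 0.0317 0.0337]
s9 0 -1 340 [0.0295 0.0316 0.0337]
s9 -1 -1 373 [0.0294 0.0317 0.0337]
c9 0 0 211 [0.0266 0.0296 0.0323]
c9 -1 0 24 [0.0265 0.0288 0.0314]
c9 -1 1 411 [0.0267 0.0294 0.032 ]
c9 0 1 484 [0.0266 0.0292 0.032 ]
c9 0 -1 456 [0.0267 0.0294 0.032 ]
c9 -1 -1 285 [0.0265 0.0295 0.0324]
14.2 [-7.18570121  0.17567667 19.30551384] [0.52378216 0.09609458 0.20440763]
```

View pics/w9.png

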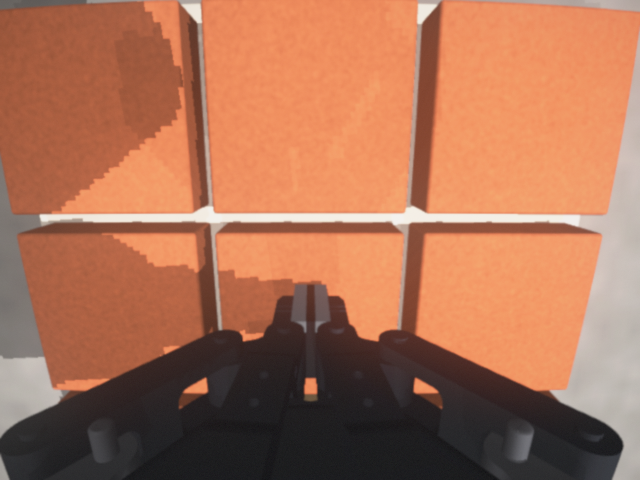

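The middle tile (310,260) is flush with its neighbours: 30.6 mm against 30.7 mm in the wrist depth. I'm handing in while holding about 19 N.

```bash
python3 -c "
from rig import *
print(close_job())"
```

```text
the job is handed in; nothing more can be done
None
```

I slid the spacer (the smaller of the two tan slabs) upright into the 18 mm joint beside the small tile and let it go. I then pressed the middle tile down flush with closed fingertips and handed the job in at 14.2 s, still holding it with about 19 N.

**Spacer:** it met the joint bottom at the expected height with about 4 N. After release its top measured about 71 mm, upright, and resting close to the middle tile's side of the joint. After pressing, the scene view still showed it standing there.

**Tile:** at the last 1 mm step the push rose from 10.6 to 15.5 N while the arm moved only 0.1 mm, so the tile is on its hard stop. The wrist depth reads 30.6 mm against 30.7 mm for its neighbours.

**Check that disagreed:** a first, rougher side-camera reading put the tile about 0.8 mm high. With only the tile-coloured pixels counted, it read 31.7 mm against 31.5–31.7 mm for its neighbours.

**Also noted:** there was a steady sideways force of about 7–8 N at the fingertips during the press. In the last scene picture everything else looked to be where it started; I did not measure those positions.

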